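Hold the powder sample flush on the tilted reader

TASK

Hold the powder sample up to the reader for its reading: lift the clear cover off the steel dish and stand it upright on the free bench beside it, then take the blue sample slide by the grip on its back, tilt it to the slope at which the reader's head stands, lay it sample side down over the round window with its long side running up and down the slope, and press it gently until it lies flush on both seat pads with both sprung brass pins pushed fully in. The pins push the slide off again when it is let go, so finish while still gripping it and holding it flush there; do not shift the clamped head, the dish or the other things on the bench.

Things in the scene. Friction and masses are not known exactly. Their poses are not given: they have to be found in the camera images.
- dish: low open steel tray, 100 x 74 x 9 mm, loose on the bench, 0.45 kg; origin at the centre of its underside, x along its long side, z up; floor 4 mm thick, rim 5 mm higher and 4 mm thick. A low round turntable stands behind it to the right; otherwise the bench round it is free from x 0.40 to 0.48, y -0.25 to 0.16
- cover: clear plastic box without a bottom, 87 x 61 mm outside and 50 mm high (walls 3 mm), standing inside the dish's rim over the slide with 2.5 mm play all round, so it lifts straight up; on its top a black bar handle, 44 mm along x, 14 mm thick in y, its flat sides from 53 to 79 mm above the lower edge. Origin at the centre of the lower edge, x along the long side, z up; about 0.12 kg
- sample_slide: blue sample slide lying in the dish under the cover, sample side down: plate 70 (x) x 44 (y) x 5 mm, on whose back stands an upright grip 34 mm long in x, 12 mm thick in y, rising to 40 mm above the plate's underside (its foot, 22 mm wide in y, reaches to 8 mm). Origin at the centre of the underside, x along the long side, z up through the grip; about 0.08 kg; it may be turned end for end
- reader: the reader's grey stand, fixed to the bench: base plate 150 x 150 mm, two upright cheeks with clamp knobs, 170 mm wide over the knobs; origin at the centre of its underside, -x is its front, z up. Between the cheeks it carries the white tilting head, 128 (x) x 112 mm, on a level axis along y, 98 mm above the origin; its black face looks up
- reader_head (a joint): tilt of the reader's head in rad: 0 = face level, grows as the face turns to look toward the front (-x) of the stand, the front edge going down; clamped stiffly, it must not be shifted
- reader_window (a point): centre of the seat plane over the round window, 30 mm along the normal from the tilt axis; turns with the head: z out of the face, x up the slope, y across. The seat is two aluminium pads, 17 (x) x 48 (y) mm, centred 26.5 mm above and below the window; 40.5 mm below it a ledge stands 3 mm higher than the pads. Else only the pins stand higher
- reader_top_edge (a point): middle of the head's upper edge, 64 mm up the slope from the window's centre line; shows whether the head was shifted
- pin_upper (a joint): sprung brass pin, 8 mm thick, in the middle of the upper seat pad: 0 = stands 4 mm proud of the pad, 0.004 m = pushed in level with the pad; about 1.5 N starts it in, 5 N holds it fully in
- pin_lower (a joint): the same in the lower seat pad
- steel_cup: loose steel cup, 59 mm wide, 42 mm high; origin at the centre of its foot; leave it alone
- tamper: loose cream tamper with a ball handle, 62 mm wide, 59 mm high; leave it alone
- stopwatch: loose blue stopwatch, 60 x 61 x 17 mm; leave it alone

How it is judged:
By the outcome, as a careful person would: the job done as asked, in the order asked, and still so for the second after the job is handed in, while the arm keeps its last pose, push and grip.
It also fails if it takes over 58 s, if anything falls off the work surface, if the arm or the gripper's body presses on something with over 40 N, if the wrist force passes 120 N, or if a joint passes its speed limit or range.

ROBOT

A 6-joint arm with a two-finger parallel gripper is mounted at the origin on a cart in front of the work surface, level with it; the furniture and walls round the work are solid. World frame = base frame: x ahead of the robot, y to its left, z up, the work surface at z = 0. Lengths are in mm, angles in rad, forces in N, time in s.
With the tool pointing down it reaches from about 300 to 775 mm from the base axis. Payload 14.6 kg.
Tool frame: the origin (TCP) lies between the finger pads; the fingertips stand 11 mm ahead of it and the grasp point (between the pads) lies 8 mm behind it; z points along the fingers, y is the line along which they close (so a half turn about z gives the same grasp; the last joint's range is limited). The gripper opens to 94 mm and grips with 3 to 60 N. Pads are 16 mm wide; open, the fingers measure 119 mm over their backs; the gripper's body (75 mm by 177 mm) begins 78 mm behind the grasp point.
Start: joints at [1.177, 0.3, 1.521, -0, 1.321, -0.067], TCP at [176.555, 520.882, 216.446] pointing down, gripper open.
Joint ranges: [-3.03, 3.03], [-0.79, 2.21], [0.23, 2.52], [-1.04, 4.18], [0, 3.07], [-2.55, 2.55]. Speed limits (rad/s): [2.22, 2.22, 2.57, 3.14, 3.14, 3.14].

INTERFACE

Orientations are given as [roll, pitch, yaw] about the fixed x, y, z axes, in that order (R = Rz(yaw) Ry(pitch) Rx(roll)).
In Python, from cell import manip gives the robot as it stands. The module is installed in compiled form; this text tells all that it offers.
- The arm moves only by the tool arm_command, never from a script. Its argument "rows" is one flat list of numbers, 5 for each row, row after row: the shift along the world's x, y, z in mm, then the turn about the world's z in degrees, then the finger opening in mm, from 0 to 94. In form: [dx, dy, dz, twist, jaw, dx, dy, dz, twist, jaw, ...]. A call has 1 to 5 rows; each row shifts and turns the commanded pose from where the row before left it; what a row does not reach is not made up. A row lasts 1/8 s, in which the tool goes at most 62.5 mm and 10.7 degrees, less where a joint would pass 70% of its speed; a pose out of reach is approached as far as the arm can. A call is refused whole if a number of a shift passes 62.5 or a number of a turn 10.7, either way. A call with a gripper value outside its range is refused whole. The fingers move at their own pace and stop on an object; "newtons" is the grip in N (left out, the last holds). Time passes only in rows, so rows that do not move let the fingers close. It gives the time, the measured TCP pose, the force and the opening at its end, in the units of the state.
- manip.read_state(): the state, without advancing time (a new reading comes with each control period).
- manip.camera(name): name is "scene" or "top" or "wrist"; returns a dict with "image" (480x640x3 uint8, blue, green, red), "z_map" (480x640 float32, mm along the optical axis (not along the pixel's ray), 0 where there is no reading), "fx", "fy", "cx", "cy" (pixels), "pose" (4x4, takes a point from camera to world coordinates). Camera axes: x right, y down, z forward; pixel columns grow to the right and rows downward; lengths in mm; the calibration is good to about 2 mm. A picture is of the moment at which its call begins.
- manip.sign_off(): hands the job in, once; it reports no verdict.
The state is a dict: "clock": time; "joints": joint angles; "qd": joint speeds; "effort": joint torques, N m; "eef_pos": TCP position; "eef_rot": TCP orientation; "wrist_force": force on the tool from outside, world axes, zero at the start; "moment": the same for the moment, N m; "finger_gap": finger opening in mm.
Only numpy, scipy, OpenCV 4.12 (cv2) and the standard library are available. Lean on these libraries where they do the work, as an engineer would, in place of code of your own. Each camera call takes 0.05 s, during which the arm holds its last target. There are 200 camera calls.

## Working session

There is one attempt and no reset: what is moved stays moved. The work goes in short steps, Python scripts to look and compute and a tool call to move; the robot and the scene stay as the last step left them, time stands still between calls to the robot, and variables do not carry over. Pictures are saved under pics/ and viewed, on a budget of 10 in all, crops included, one or two more only if the job needs it, and the job is handed in when it is done.

Besides the shell and the picture viewer there is one more tool, called after ">>>" as name(argument=value, ...) on one line, values as JSON. arm_command: Moves the arm, as the interface text tells. Its arguments: {"type":"object","properties":{"rows":{"type":"array","items":{"type":"number"}},"newtons":{"type":"number"}},"required":["rows"]}

```bash
ls; mkdir -p pics; cat > h.py <<'E'
import numpy as np, cv2
from cell import manip
def pts(c):
    z=c['z_map']; v,u=np.mgrid[0:480,0:640]
    P=np.stack([(u-c['cx'])/c['fx']*z,(v-c['cy'])/c['fy']*z,z],-1)
    W=P@c['pose'][:3,:3].T+c['pose'][:3,3]; W[z<=0]=np.nan
    return W
def ray(c,u,v,h):
    d=c['pose'][:3,:3]@np.array([(u-c['cx'])/c['fx'],(v-c['cy'])/c['fy'],1]); o=c['pose'][:3,3]
    return o+d*(h-o[2])/d[2]
E
python3 - <<'E'
from h import *
print(manip.read_state())
a={}
for n in ("scene","top"):
    c=manip.camera(n); cv2.imwrite(f"pics/{n}0.png",c['image']); np.save(f"pics/{n}0.npy",c,allow_pickle=True)
    print(n,c['fx'],c['cx'],c['cy'],c['pose'].round(3).tolist())
E
```

```text
pics
{'clock': 0.0, 'joints': array([ 1.17741174e+00,  3.00474695e-01,  1.52161968e+00, -1.30536497e-05,
        1.32069873e+00, -6.66163522e-02]), 'qd': array([ 0.0011649 ,  0.00094637, -0.00115971,  0.0016009 ,  0.00061861,
        0.00114284]), 'effort': array([ 2.74908211e-05, -5.31808627e+01, -3.52736020e+01,  7.08492519e-02,
        2.44693703e-02, -7.76912998e-05]), 'eef_pos': array([176.45333338, 520.64528142, 215.86802422]), 'eef_rot': array([-3.14039402e+00, -6.72951518e-05,  2.81482762e+00]), 'wrist_force': array([0.16666003, 0.0187871 , 0.1124207 ]), 'moment': array([-0.00492665, -0.00505534, -0.01796717]), 'finger_gap': 94.13744706760453}
scene 544.4717941436857 317.27617266252105 237.17431410053527 [[0.838, -0.426, 0.341, 216.506], [-0.546, -0.646, 0.534, -362.82], [-0.007, -0.633, -0.774, 936.588], [0.0, 0.0, 0.0, 1.0]]
top 552.195382635704 323.8909667729436 244.30575608644375 [[0.003, -0.998, 0.061, 545.893], [-1.0, -0.002, 0.004, 194.465], [-0.004, -0.061, -0.998, 997.697], [0.0, 0.0, 0.0, 1.0]]
```

View pics/top0.png

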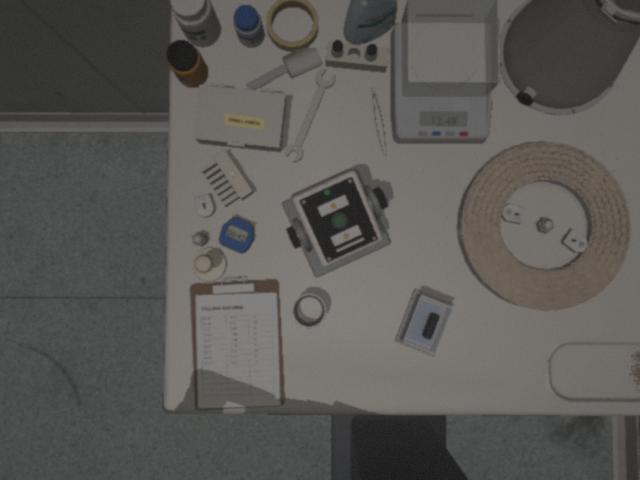

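View pics/scene0.png

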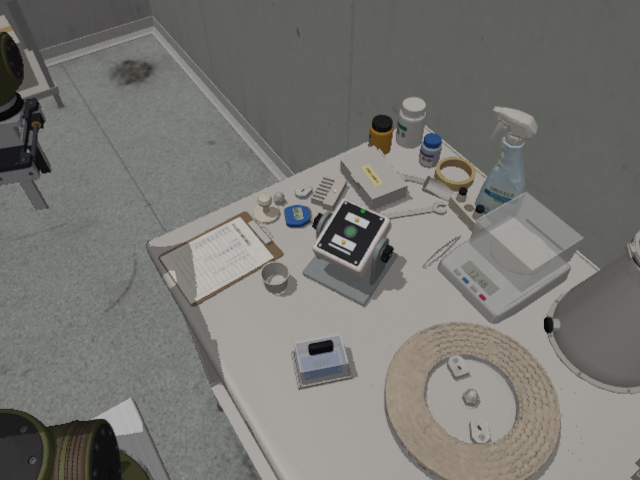

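```bash
python3 - <<'E'
from h import *
for n in ("top","scene"):
    c=np.load(f"pics/{n}0.npy",allow_pickle=True).item(); W=pts(c); im=c['image'].astype(int)
    hsv=cv2.cvtColor(c['image'],cv2.COLOR_BGR2HSV)
    x,y,z=W[...,0],W[...,1],W[...,2]
    dark=im.max(-1)<45
    # handle
    m=dark&(x>330)&(x<500)&(y>-90)&(y<70)&(z>40)&(z<110)
    q=W[m]; print(n,'handle',m.sum(),np.median(q,0), np.percentile(q[:,2],[5,50,95]))
    k,l,st,ce=cv2.connectedComponentsWithStats(m.astype(np.uint8)); i=1+st[1:,4].argmax(); vs,us=np.where(l==i)
    hp=np.array([ray(c,u,v,83)[:2] for u,v in zip(us,vs)]) 
    print(cv2.minAreaRect(hp.astype(np.float32)), st[i])
    # near dish heights
    for h0,h1 in((2,14),(14,45),(45,60),(60,95)):
        mm=(x>330)&(x<480)&(y>-90)&(y<70)&(z>h0)&(z<h1)
        print(h0,mm.sum(), cv2.minAreaRect(W[mm][:,:2].astype(np.float32)) if mm.sum()>5 else '')
    # head face
    m=(x>450)&(x<680)&(y>80)&(y<260)&(z>85)
    q=W[m]; print('head pts',len(q))
    best=None; rng=np.random.default_rng(0)
    for _ in range(300):
        p=q[rng.choice(len(q),3,False)]; nn=np.cross(p[1]-p[0],p[2]-p[0]); nn/=np.linalg.norm(nn)+1e-9
        s=abs((q-p[0])@nn)<2
        if best is None or s.sum()>best.sum(): best=s
    r=q[best]; ctr=r.mean(0); nn=np.linalg.svd(r-ctr,full_matrices=False)[2][2]; nn*=np.sign(nn[2])
    print('plane',best.sum(),ctr.round(1),nn.round(4),'tilt deg',np.degrees(np.arccos(nn[2])),'az',np.degrees(np.arctan2(-nn[1],-nn[0])), 'rms',((r-ctr)@nn).std())
    f=np.zeros(m.shape,bool); f[m]=best
    # in-plane coordinates
    az=np.arctan2(-nn[1],-nn[0]); yv=np.array([-np.sin(az),np.cos(az),0]); xv=np.cross(yv,nn)
    B=np.stack([(r-ctr)@xv,(r-ctr)@yv],-1).astype(np.float32); print('head rect',cv2.minAreaRect(B), 'xv',xv)
    rc=cv2.minAreaRect(B)[0]; print('head centre',ctr+xv*rc[0]+yv*rc[1])
    # green window
    g=m&(hsv[...,0]>40)&(hsv[...,0]<90)&(hsv[...,1]>80)
    k,l,st,ce=cv2.connectedComponentsWithStats(g.astype(np.uint8))
    for i in range(1,k):
        if st[i,4]>4: print('green',ce[i],st[i,4],np.nanmedian(W[l==i],0))
    g=m&(hsv[...,0]>12)&(hsv[...,0]<35)&(hsv[...,1]>90)
    k,l,st,ce=cv2.connectedComponentsWithStats(g.astype(np.uint8))
    for i in range(1,k):
        if st[i,4]>2: print('brass',ce[i],st[i,4],np.nanmedian(W[l==i],0))
    b=(hsv[...,0]>95)&(hsv[...,0]<130)&(hsv[...,1]>60)&(x>330)&(x<480)&(y>-90)&(y<70)
    if b.sum()>5: print('blue',b.sum(),cv2.minAreaRect(W[b][:,:2].astype(np.float32)),np.median(W[b],0))
    cr=c['image'][150:370,270:470] if n=="top" else c['image'][180:400,270:420]
    cv2.imwrite(f"pics/{n}c.png",cv2.convertScaleAbs(cv2.resize(cr,None,fx=2.6,fy=2.6,interpolation=cv2.INTER_CUBIC),alpha=1.5))
a=cv2.imread('pics/topc.png');b=cv2.imread('pics/scenec.png');cv2.imwrite('pics/both.png',np.hstack([a[:, :420],b[:, :380]]))
E
```

```text
top handle 153 [469.04651873  23.21815895  82.22321934] [77.78120837 82.22321934 85.02143458]
((468.3630065917969, 23.299762725830078), (13.343066215515137, 37.99464416503906), 67.68315887451172) [423 314  15  24 153]
2 972 ((404.9150390625, -10.005561828613281), (159.86749267578125, 149.79164123535156), 89.95345306396484)
14 79 ((458.8084411621094, 57.47376251220703), (1.2412492036819458, 44.592926025390625), 69.11729431152344)
45 1010 ((457.7998352050781, 25.354015350341797), (61.921138763427734, 67.11913299560547), 68.58161926269531)
60 217 ((463.9217224121094, 23.24704933166504), (14.43773365020752, 36.74205780029297), 70.00470733642578)
head pts 5353
plane 2405 [634.7 176.4 122.6] [-0.2743 -0.1277  0.9531] tilt deg 17.61399650855923 az 24.958422175779884 rms 1.0559191147431206
head rect ((-8.449981689453125, 4.029762268066406), (131.60626220703125, 113.6092758178711), 63.83091735839844) xv [0.86410923 0.4021776  0.30260273]
head centre [625.72934126 176.70366283 120.03549823]
green [326.46153846 193.23076923] 13 [678.30069857 195.12640525 139.9315524 ]
green [339.29824561 220.07
[... 940 characters left out ...]
554094 az 27.906616696857437 rms 1.0674420429712876
head rect ((-4.412111282348633, 4.235008239746094), (134.28944396972656, 113.02070617675781), 63.2200813293457) xv [0.84179379 0.44583134 0.30433144]
head centre [625.95851871 172.67478269 119.49437648]
green [361.88888889 211.        ] 18 [678.00716007 195.01573352 138.68231663]
green [350.24489796 231.08163265] 49 [635.54819206 174.3320877  124.79992535]
brass [356.33333333 219.11111111] 9 [656.1330009  183.12219998 138.17276013]
brass [343.  241.8] 10 [610.15735068 162.62463361 122.14135007]
blue 238 ((455.1018981933594, 5.476190567016602), (28.55021095275879, 63.09899139404297), 66.7392349243164) [452.30671529  -5.10586604  39.25403738]
```

View pics/both.png

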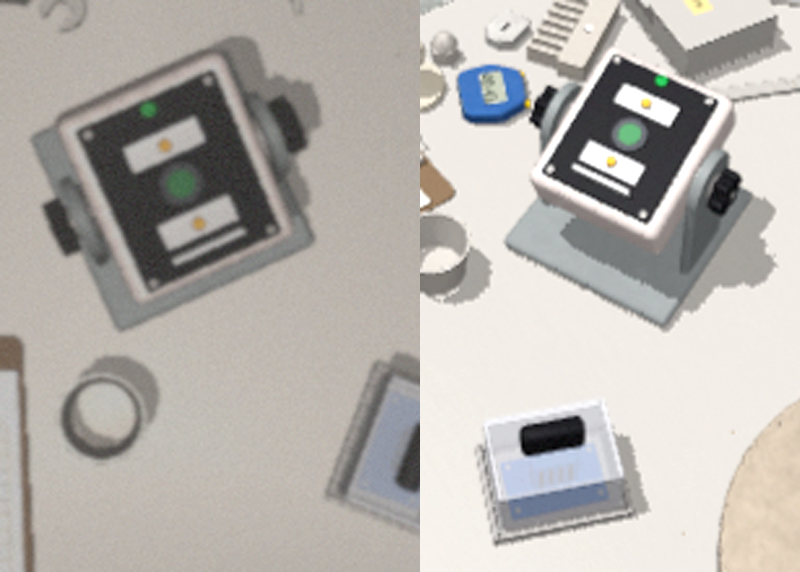

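>>> arm_command(rows=[28,-50,0,0,94,28,-50,0,0,94,28,-50,0,0,94,28,-50,0,0,94,28,-50,0,0,94])

```text
clock: 0.72
eef_pos: [317.0, 269.2, 216.4]
eef_rot: [3.142, 0.0, 2.815]
wrist_force: [0.6, -0.3, 0.3]
finger_gap: 93.6
```

>>> arm_command(rows=[28,-50,0,0,60,28,-50,0,0,60,28,-50,0,0,60,28,-50,0,-3.5,60,28,-50,0,0,60])

```text
clock: 1.35
eef_pos: [457.1, 19.0, 216.4]
eef_rot: [3.142, -0.0, 2.753]
wrist_force: [0.9, 0.8, 0.2]
finger_gap: 60.3
```

>>> arm_command(rows=[0,0,0,0,60,0,0,0,0,60])

```text
clock: 1.6
eef_pos: [456.2, 21.1, 216.1]
eef_rot: [-3.141, -0.001, 2.753]
wrist_force: [-0.2, -0.3, 0.1]
finger_gap: 60.0
```

```bash
python3 - <<'E'
from h import *
s=manip.read_state(); print(s['clock'],s['eef_pos'],s['eef_rot'],s['finger_gap'],s['wrist_force'])
c=manip.camera("wrist"); cv2.imwrite("pics/w1.png",c['image']); np.save("pics/w1.npy",c,allow_pickle=True); print(c['fx'],c['pose'].round(3).tolist())
W=pts(c);im=c['image']
m=(im.max(-1)<60)&(W[...,2]>60)&(W[...,2]<95)
k,l,st,ce=cv2.connectedComponentsWithStats(m.astype(np.uint8)); i=1+st[1:,4].argmax();print(st[i],ce[i])
q=W[l==i]; print(np.median(q,0),cv2.minAreaRect(q[q[:,2]>75][:,:2].astype(np.float32)))
E
```

```text
1.6 [456.18750569  21.12829493 216.12995033] [-3.14139653e+00 -8.35845233e-04  2.75337098e+00] 60.0020249018478 [-0.16945721 -0.2610179   0.11997609]
389.915810919397 [[0.379, 0.889, 0.256, 380.801], [0.926, -0.364, -0.105, 51.612], [-0.0, 0.276, -0.961, 384.5], [0.0, 0.0, 0.0, 1.0]]
[316 212  16  54 790] [323.8721519  238.68101266]
[463.6714289   22.46687141  82.4545361 ] ((465.6805725097656, 21.49877166748047), (12.07019329071045, 42.01524353027344), 68.40125274658203)
```

View pics/w1.png

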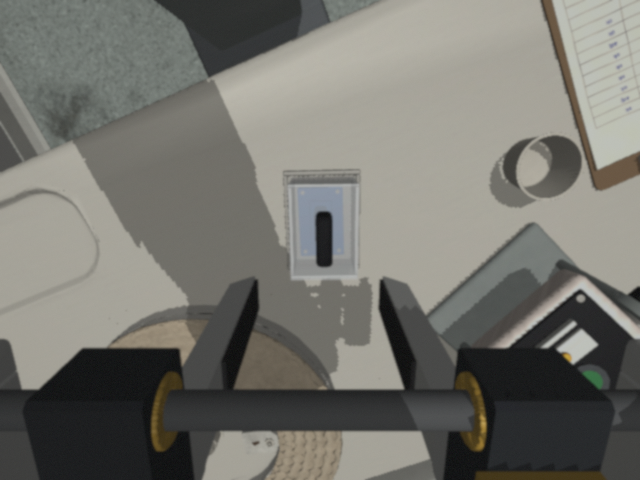

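>>> arm_command(rows=[8,1,-50,0,60,0,0,-50,0,50,0,0,-35,0,40,0,0,-12,0,40,0,0,0,0,40], newtons=20)

```text
clock: 2.28
eef_pos: [464.5, 22.5, 69.8]
eef_rot: [-3.142, -0.0, 2.755]
wrist_force: [-1.1, 0.5, 0.9]
finger_gap: 40.0
```

>>> arm_command(rows=[0,0,0,0,5,0,0,0,0,5,0,0,0,0,5,0,0,0,0,5])

```text
clock: 2.78
eef_pos: [464.8, 21.9, 69.9]
eef_rot: [3.141, 0.001, 2.754]
wrist_force: [-0.3, 0.9, 5.8]
finger_gap: 13.8
```

>>> arm_command(rows=[0,0,0,0,5,0,0,10,0,5,0,0,15,0,5,0,0,25,0,5,0,0,25,0,5])

```text
clock: 3.4
eef_pos: [464.5, 21.8, 146.1]
eef_rot: [3.142, 0.0, 2.754]
wrist_force: [-0.2, -0.3, -3.1]
finger_gap: 13.9
```

```bash
python3 - <<'E'
from h import *
s=manip.read_state(); print(s['clock'],s['eef_pos'],s['finger_gap'],s['wrist_force'])
c=manip.camera("scene"); c2=manip.camera("wrist")
cv2.imwrite("pics/l1.png",np.hstack([cv2.resize(c['image'][250:450,180:420],None,fx=1.66,fy=1.66),cv2.resize(c2['image'],(443,332))])[:,:800])
E
```

```text
3.4 [464.5034131   21.84007853 146.07659875] 13.865064582476677 [-0.22215199 -0.3157513  -3.05619413]
```

View pics/l1.png

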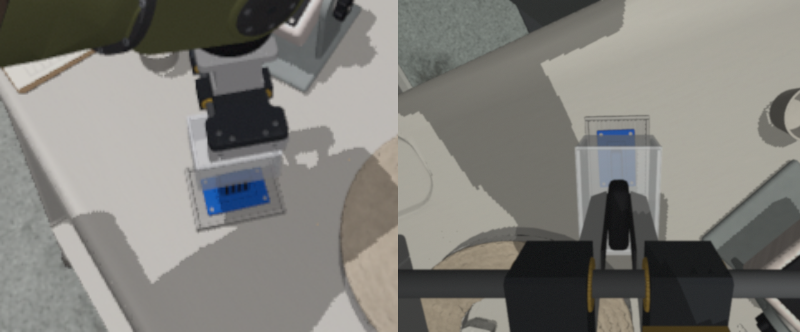

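>>> arm_command(rows=[-5,-30,0,0,5,-10,-45,0,0,5,-10,-42,0,0,5,0,0,-20,0,5,0,0,-35,0,5])

```text
clock: 4.12
eef_pos: [439.7, -95.8, 89.1]
eef_rot: [3.141, 0.002, 2.753]
wrist_force: [0.5, -0.8, -1.6]
finger_gap: 13.7
```

>>> arm_command(rows=[0,0,-18,0,5,0,0,-5,0,5,0,0,0,0,5,0,0,-1,0,5,0,0,0,0,5])

```text
clock: 4.75
eef_pos: [439.7, -95.2, 65.7]
eef_rot: [3.142, 0.001, 2.754]
wrist_force: [0.4, -0.5, -0.0]
finger_gap: 13.9
```

>>> arm_command(rows=[0,0,0,0,24,0,0,0,0,30,0,0,0,0,30,0,0,20,0,30,0,0,50,0,40])

```text
clock: 5.38
eef_pos: [438.5, -94.8, 134.9]
eef_rot: [-3.141, -0.004, 2.754]
wrist_force: [0.5, 0.2, 0.2]
finger_gap: 36.7
```

>>> arm_command(rows=[0,0,60,0,50,0,40,20,0,60,15,50,0,0,60,0,25,0,0,60,0,0,0,0,60])

```text
clock: 6.0
eef_pos: [454.5, 21.0, 215.4]
eef_rot: [-3.142, -0.0, 2.756]
wrist_force: [-0.1, -0.4, -0.3]
finger_gap: 59.9
```

```bash
python3 - <<'E'
from h import *
s=manip.read_state(); print(s['clock'],s['eef_pos'],s['eef_rot'],s['finger_gap'],s['wrist_force'])
c=manip.camera("wrist"); np.save("pics/w2.npy",c,allow_pickle=True)
W=pts(c);im=c['image'];hsv=cv2.cvtColor(im,cv2.COLOR_BGR2HSV)
m=(hsv[...,0]>95)&(hsv[...,0]<130)&(hsv[...,1]>120)&(abs(W[...,0]-458)<70)&(abs(W[...,1]-22)<70)
q=W[m]; z=q[:,2]; print(m.sum(),np.percentile(z,[2,25,50,75,98]))
lo=q[z<16];hi=q[z>34]
print('plate',cv2.minAreaRect(lo[:,:2].astype(np.float32)),'grip',len(hi),cv2.minAreaRect(hi[:,:2].astype(np.float32)))
vs,us=np.where(m); crop=im[vs.min()-40:vs.max()+40,us.min()-60:us.max()+60]
s2=manip.camera("scene")
a=cv2.resize(crop,None,fx=2,fy=2); b=cv2.resize(s2['image'][260:480,180:420],None,fx=1.6,fy=1.6)
h=min(max(a.shape[0],b.shape[0]),600); o=np.zeros((h,a.shape[1]+b.shape[1],3),np.uint8); o[:min(h,a.shape[0]),:a.shape[1]]=a[:h]; o[:b.shape[0],a.shape[1]:]=b
cv2.imwrite("pics/w2.png",o[:,:800]); print(vs.min(),us.min(),o.shape)
E
```

```text
6.0 [454.48076495  20.96619129 215.41573121] [-3.14158152e+00 -9.09027187e-05  2.75614882e+00] 59.94878548570274 [-0.09021416 -0.44735935 -0.33524959]
2817 [ 7.61539355  8.71142106  9.52792357 12.18138825 44.49563888]
plate ((466.34185791015625, 19.15170669555664), (42.4277458190918, 69.32942962646484), 69.92698669433594) grip 495 ((465.9540710449219, 19.269798278808594), (12.64864444732666, 33.610809326171875), 71.02993774414062)
188 299 (352, 712, 3)
```

View pics/w2.png

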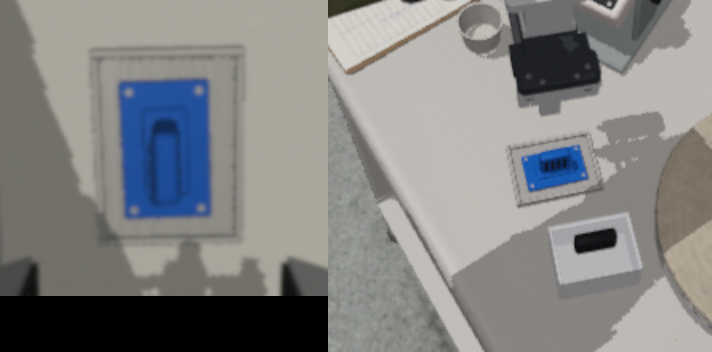

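>>> arm_command(rows=[11,-1.5,-55,2,50,0,0,-55,0,40,0,0,-50,0,34,0,0,-20,0,34,0,0,-8,0,34], newtons=15)

```text
clock: 6.72
eef_pos: [465.1, 17.4, 26.4]
eef_rot: [-3.141, -0.002, 2.787]
wrist_force: [0.4, -0.0, 0.0]
finger_gap: 34.1
```

>>> arm_command(rows=[0,0,0,0,34,0,0,0,0,4,0,0,0,0,4,0,0,0,0,4,0,0,0,0,4])

```text
clock: 7.35
eef_pos: [465.9, 18.4, 28.0]
eef_rot: [3.141, 0.001, 2.789]
wrist_force: [-1.3, -0.4, 6.6]
finger_gap: 11.7
```

>>> arm_command(rows=[0,0,10,0,4,0,0,32,0,4,0,0,50,0,4,0,0,50,0,4,0,0,50,0,4])

```text
clock: 7.98
eef_pos: [465.1, 18.4, 221.7]
eef_rot: [3.141, 0.0, 2.789]
wrist_force: [-0.1, -0.2, -0.3]
finger_gap: 12.0
```

>>> arm_command(rows=[20,24,0,9,4,21,24,0,9,4,21,24,0,9,4,21,24,0,9,4,21,24,0,8.5,4])

```text
clock: 8.6
eef_pos: [570.0, 139.2, 220.0]
eef_rot: [-3.142, 0.0, -2.713]
wrist_force: [-0.8, 0.3, 0.0]
finger_gap: 11.6
```

>>> arm_command(rows=[0,0,0,0,4,0,0,0,0,4])

```text
clock: 8.85
eef_pos: [569.1, 138.0, 219.6]
eef_rot: [-3.142, -0.0, -2.72]
wrist_force: [-0.8, -0.2, -0.6]
finger_gap: 12.0
```

```bash
cat > head.py <<'E'
from h import *
s=manip.read_state(); print(s['clock'],s['eef_pos'],np.degrees(s['eef_rot']),s['finger_gap'],s['wrist_force'])
c=manip.camera("wrist"); np.save("pics/w3.npy",c,allow_pickle=True); cv2.imwrite("pics/w3.png",c['image'])
W=pts(c);im=c['image'];hsv=cv2.cvtColor(im,cv2.COLOR_BGR2HSV)
d=np.linalg.norm(W-np.array([635,174,127]),axis=-1)
m=(d<62)&(hsv[...,2]<70)          # black face
q=W[m]
for _ in range(4):
    ctr=np.median(q,0); n=np.linalg.svd(q-ctr,full_matrices=False)[2][2]; n*=np.sign(n[2]); q=q[abs((q-ctr)@n)<3]
ctr=q.mean(0)
print('black plane',len(q),ctr,n,'tilt',np.degrees(np.arccos(n[2])),'az',np.degrees(np.arctan2(-n[1],-n[0])))
hh=(W-ctr)@n
pad=(d<62)&(hsv[...,2]>120)&(hsv[...,1]<60)
k,l,st,ce=cv2.connectedComponentsWithStats(pad.astype(np.uint8))
for i in range(1,k):
    if st[i,4]>60: print('white',ce[i].round(),st[i],np.nanmedian(W[l==i],0).round(1),'h',np.nanmedian(hh[l==i]).round(2))
for nm,a,b in(('green',40,90),('brass',12,35)):
    g=(d<75)&(hsv[...,0]>a)&(hsv[...,0]<b)&(hsv[...,1]>90)
    k,l,st,ce=cv2.connectedComponentsWithStats(g.astype(np.uint8))
    for i in range(1,k):
        if st[i,4]>8: print(nm,ce[i].round(1),st[i,4],np.nanmedian(W[l==i],0).round(1),'h',np.nanmedian(hh[l==i]).round(2))
E
python3 head.py
```

```text
8.85 [569.11982969 138.02751508 219.62704661] [-1.79995398e+02 -1.98396351e-02 -1.55825251e+02] 12.033443423098113 [-0.76074011 -0.20363332 -0.63695433]
black plane 1949 [613.20899837 179.24117429 116.21230873] [-0.2726865  -0.108383    0.95597866] tilt 17.063788438888977 az 21.67602768139058
white [389. 320.] [384 285  14  63 622] [605.3 215.4 113.5] h -3.87
white [260. 323.] [251 290  15  58 554] [649.8 124.2 113.7] h -5.6
white [318. 377.] [302 366  34  23 654] [661.7 178.3 134.6] h 4.43
brass [325.7 378.3] 73 [657.3 183.8 138.4] h 8.49
```

View pics/w3.png

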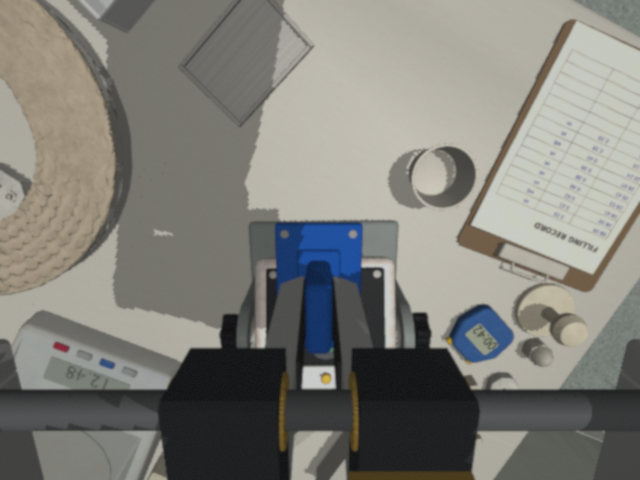

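>>> arm_command(rows=[37,16,0,0,4,37,16,0,0,4,36,17,0,0,4,0,0,0,0,4,0,0,0,0,4])

```text
clock: 9.52
eef_pos: [679.0, 186.7, 219.6]
eef_rot: [-3.142, -0.0, -2.719]
wrist_force: [-0.5, 0.4, -1.1]
finger_gap: 11.8
```

```bash
sed -i 's/w3/w4/g' head.py; python3 head.py
```

```text
9.525 [679.01471933 186.68500431 219.63228528] [-1.79999756e+02 -1.67858846e-02 -1.55788467e+02] 11.820058689061227 [-0.54642241  0.40536355 -1.11264659]
black plane 11445 [630.88544116 173.14010198 120.72724511] [-0.27780959 -0.12853461  0.95199826] tilt 17.824561642629156 az 24.828641354928184
white [327. 102.] [290  98  73   7 360] [587.4 152.4 100.7] h -4.47
white [327. 119.] [291 116  72   8 476] [598.4 157.5 116.2] h 6.68
white [399. 183.] [ 393  123   16  120 1302] [617.2 221.1 117.6] h -4.59
white [254. 185.] [ 244  129   17  113 1078] [660.1 128.7 117.6] h -4.62
white [326. 145.] [ 291  132   72   26 1748] [614.  163.6 118.6] h 3.91
white [417. 183.] [416 165   4  37 105] [611.2 229.8 124.1] h 1.07
white [329. 216.] [292 210  72  25 820] [654.3 183.2 133.2] h 3.95
green [327.1 183.4] 452 [636.6 174.2 124.9] h 2.29
brass [326.9 143.1] 95 [612.7 163.1 122.4] h 7.86
brass [327.5 220.1] 42 [656.3 182.8 138.2] h 8.19
```

View pics/w4.png

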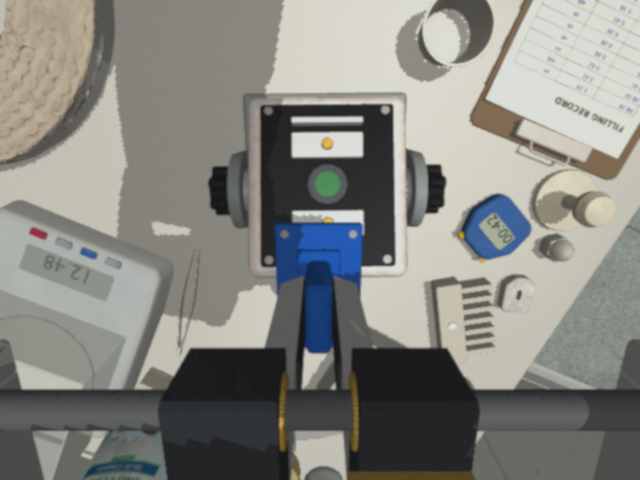

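>>> arm_command(rows=[-22,-6.5,0,0.6,4,-22,-6.5,0,0,4,0,0,-25,0,4,0,0,-20,0,4,0,0,0,0,4])

```text
clock: 10.2
eef_pos: [634.5, 173.8, 174.1]
eef_rot: [3.141, -0.002, -2.708]
wrist_force: [1.0, 0.2, -1.0]
finger_gap: 12.1
```

>>> arm_command(rows=[0,0,0,0,4,0,0,0,0,4])

```text
clock: 10.45
eef_pos: [635.8, 174.4, 175.7]
eef_rot: [-3.141, 0.002, -2.708]
wrist_force: [0.3, -0.2, 0.2]
finger_gap: 11.9
```

>>> arm_command(rows=[0,0,-5,0,4,0,0,-4,0,4,0,0,0,0,4])

```text
clock: 10.82
eef_pos: [635.4, 174.4, 164.8]
eef_rot: [3.141, -0.001, -2.707]
wrist_force: [-0.5, -0.8, -0.2]
finger_gap: 12.2
```

>>> arm_command(rows=[-0.8,-0.4,-2,0,4,0,0,0,0,4,-0.8,-0.4,-2,0,4,0,0,0,0,4])

```text
clock: 11.32
eef_pos: [634.1, 173.6, 161.8]
eef_rot: [-3.141, 0.001, -2.707]
wrist_force: [0.4, 1.5, 2.4]
finger_gap: 12.3
```

>>> arm_command(rows=[-1,-0.5,-2,0,4,0,0,0,0,4,-1,-0.5,-2,0,4,0,0,0,0,4])

```text
clock: 11.82
eef_pos: [631.9, 172.5, 157.5]
eef_rot: [-3.142, -0.0, -2.707]
wrist_force: [-0.1, -1.1, 4.0]
finger_gap: 11.9
```

```bash
cat > see.py <<'E'
import sys
from h import *
s=manip.read_state(); print(s['clock'],s['eef_pos'],s['finger_gap'],s['wrist_force'],s['moment'])
n0=np.array([-0.278,-0.1285,.952]); w=np.array([636.7,174.2,126.7]); az=np.radians(24.83)
yv=np.array([-np.sin(az),np.cos(az),0]); xv=np.cross(yv,n0)
for nm in("wrist","scene","top"):
    c=manip.camera(nm); W=pts(c); im=c['image']; hsv=cv2.cvtColor(im,cv2.COLOR_BGR2HSV)
    if len(sys.argv)>1: cv2.imwrite(f"pics/{sys.argv[1]}_{nm}.png",im)
    m=(hsv[...,0]>100)&(hsv[...,0]<125)&(hsv[...,1]>130)&(np.linalg.norm(W-w,axis=-1)<55)
    q=W[m]; r=q-w; h=r@n0; x=r@xv; y=r@yv
    # plate top: robust plane
    best=None; rng=np.random.default_rng(1)
    if len(q)<50: print(nm,len(q)); continue
    for _ in range(400):
        p=q[rng.choice(len(q),3,False)]; nn=np.cross(p[1]-p[0],p[2]-p[0]); nn/=np.linalg.norm(nn)+1e-9
        if abs(nn[2])<.8: continue
        k=abs((q-p[0])@nn)<1.2
        if best is None or k.sum()>best.sum(): best=k
    f=q[best]; ct=f.mean(0); nn=np.linalg.svd(f-ct,full_matrices=False)[2][2]; nn*=np.sign(nn[2])
    print(nm,len(q),best.sum(),'tilt along slope',np.degrees(np.arctan2(-(nn@[np.cos(az),np.sin(az),0]),nn[2])).round(2),'across',np.degrees(nn@yv).round(2),'h',h[best].mean().round(2),'x',x[best].min().round(1),x[best].max().round(1),'y',y[best].min().round(1),y[best].max().round(1))
    b=cv2.minAreaRect(np.stack([x[best],y[best]],-1).astype(np.float32)); print('   rect',np.round(b[0],1),np.round(b[1],1),round(b[2],1))
E
python3 see.py
```

```text
11.825 [631.88384731 172.54100504 157.49723533] 11.87872428602552 [-0.08441958 -1.07217917  4.03096874] [ 0.11604348 -0.0485714  -0.04783923]
wrist 6583 3146 tilt along slope 5.28 across 0.01 h 17.38 x -32.9 34.7 y -21.3 22.6
   rect [0.9 0.7] [67.5 43.9] 0.0
scene 520 170 tilt along slope 3.81 across 1.64 h 14.36 x -34.8 34.0 y -20.9 22.7
   rect [-0.4  1. ] [68.7 43.7] 0.3
top 61 41 tilt along slope -42.28 across -0.48 h 19.72 x -32.0 -28.6 y -19.4 21.3
   rect [-30.3   0.9] [ 3.2 40.6] 0.9
```

>>> arm_command(rows=[-1,-0.5,-2,0,4,0,0,0,0,4,-1,-0.5,-2,0,4,0,0,0,0,4])

```text
clock: 12.48
eef_pos: [629.9, 171.6, 153.3]
eef_rot: [3.142, -0.0, -2.707]
wrist_force: [0.1, 0.4, 3.9]
finger_gap: 12.1
```

>>> arm_command(rows=[-1,-0.5,-2,0,4,0,0,0,0,4])

```text
clock: 12.72
eef_pos: [628.8, 171.1, 151.3]
eef_rot: [3.142, -0.0, -2.707]
wrist_force: [-0.0, 0.4, 4.3]
finger_gap: 11.8
```

```bash
python3 see.py
```

```text
12.725 [628.84564783 171.053285   151.25440032] 11.756180863544694 [-0.03705059  0.43448176  4.3331523 ] [ 0.2499575  -0.1843417   0.00887713]
wrist 6378 3076 tilt along slope 13.49 across -0.15 h 9.26 x -35.1 34.0 y -21.0 22.2
   rect [-0.5  0.6] [43.2 69.2] 90.0
scene 510 162 tilt along slope 13.82 across -0.31 h 9.47 x -36.2 32.0 y -21.9 21.7
   rect [-2.  -0.4] [43.4 68.4] 89.2
top 0
```

>>> arm_command(rows=[0,0,-1.5,0,4,0,0,0,0,4,0,0,-1.5,0,4,0,0,0,0,4])

```text
clock: 13.38
eef_pos: [628.8, 171.0, 148.9]
eef_rot: [-3.142, -0.0, -2.707]
wrist_force: [-2.9, -0.0, 7.8]
finger_gap: 12.0
```

>>> arm_command(rows=[0,0,-1,0,4,0,0,0,0,4])

```text
clock: 13.62
eef_pos: [628.8, 171.1, 148.1]
eef_rot: [-3.142, -0.0, -2.707]
wrist_force: [-3.1, -1.7, 10.0]
finger_gap: 12.2
```

```bash
python3 see.py
```

```text
13.625 [628.83319691 171.05079421 148.13941071] 12.16859345637554 [-3.0623071  -1.66380427 10.03393534] [0.03527087 0.61477822 0.03556614]
wrist 6349 3086 tilt along slope 16.46 across -0.25 h 6.11 x -35.1 34.0 y -21.0 22.2
   rect [-0.5  0.6] [69.1 43.1] 0.0
scene 514 162 tilt along slope 17.82 across 1.82 h 6.58 x -36.8 31.1 y -21.8 22.2
   rect [-3.3 -0.1] [43.9 67.3] 88.3
top 0
```

>>> arm_command(rows=[0,0,-1,0,4,0,0,0,0,4])

```text
clock: 14.02
eef_pos: [628.9, 171.1, 147.3]
eef_rot: [-3.141, 0.0, -2.707]
wrist_force: [-4.5, -0.0, 11.3]
finger_gap: 12.0
```

>>> arm_command(rows=[0,0,-1,0,4,0,0,0,0,4])

```text
clock: 14.28
eef_pos: [629.0, 171.1, 146.8]
eef_rot: [-3.141, 0.001, -2.707]
wrist_force: [-5.0, -0.6, 14.6]
finger_gap: 12.0
```

```bash
python3 see.py
```

```text
14.275 [628.96620302 171.09980062 146.81571868] 12.036512501216205 [-4.95399599 -0.55897132 14.64954827] [-0.06065468  1.00519282 -0.03560656]
wrist 6370 3185 tilt along slope 17.74 across 0.07 h 4.97 x -35.4 34.3 y -20.9 22.2
   rect [-0.5  0.6] [69.7 43.1] 0.0
scene 511 180 tilt along slope 16.95 across -2.51 h 5.33 x -37.7 32.4 y -21.4 20.4
   rect [-2.7 -0.5] [41.8 70.2] 90.0
top 0
```

>>> arm_command(rows=[0,0,0,0,4,0,0,0,0,4,0.3,0.1,-1,0,4,0,0,0,0,4,0,0,0,0,4], newtons=25)

```text
clock: 15.05
eef_pos: [629.0, 171.2, 146.8]
eef_rot: [-3.141, 0.0, -2.707]
wrist_force: [-12.1, -2.8, 23.3]
finger_gap: 12.0
```

```bash
python3 see.py f1; python3 - <<'E'
from h import *
a=cv2.imread('pics/f1_wrist.png'); b=cv2.imread('pics/f1_scene.png')
cv2.imwrite('pics/f1.png',np.hstack([cv2.resize(a[80:380,170:490],(400,375)),cv2.resize(b[150:450,240:560],(400,375))]))
E
```

```text
15.05 [629.01894976 171.15973416 146.78667259] 12.042578761293022 [-12.11999028  -2.78737923  23.27322061] [-0.41532655  2.1772434   0.04625849]
wrist 6369 3101 tilt along slope 17.7 across 0.05 h 4.89 x -35.4 34.5 y -20.9 22.2
   rect [-0.4  0.6] [69.9 43.2] 0.0
scene 513 169 tilt along slope 16.65 across 2.14 h 5.68 x -37.1 32.2 y -21.7 22.0
   rect [-2.3 -0.1] [43.2 69.4] 89.1
top 0
```

View pics/f1.png

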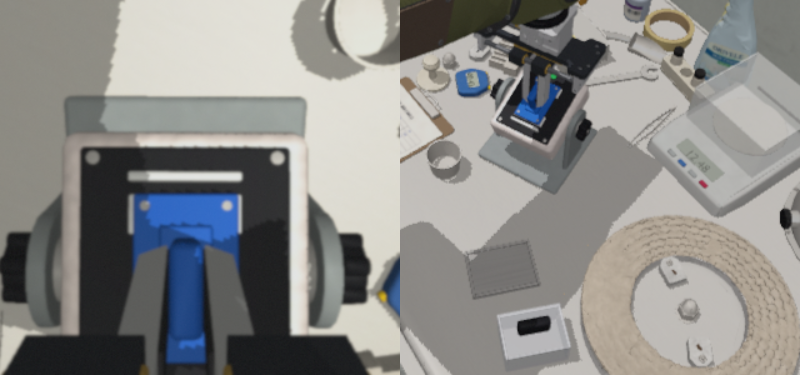

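>>> arm_command(rows=[-0.4,-0.1,0.4,0,4,0,0,0,0,4,0,0,0,0,4,0,0,0,0,4])

```text
clock: 15.7
eef_pos: [629.0, 171.1, 146.8]
eef_rot: [-3.141, 0.001, -2.707]
wrist_force: [-7.5, -1.0, 18.9]
finger_gap: 11.8
```

```bash
python3 see.py f2; sed -i 's/w4/w5/g' head.py; python3 head.py | grep -v white
```

```text
15.7 [628.97599871 171.1092912  146.76456171] 11.791536759252152 [-7.53915596 -1.03899356 18.93517497] [-0.16044031  1.27012852 -0.07017285]
wrist 6370 3158 tilt along slope 17.77 across 0.12 h 4.96 x -35.4 34.4 y -20.9 22.2
   rect [-0.5  0.7] [69.7 43.1] 0.1
scene 517 170 tilt along slope 18.19 across -1.27 h 4.63 x -37.1 32.4 y -21.9 22.3
   rect [-2.4  0.3] [69.2 44.1] 0.8
top 0
15.85 [628.95339471 171.11924647 146.78455166] [-1.79977297e+02  7.07856134e-02 -1.55119252e+02] 11.692760440126522 [-7.00627708 -1.66114222 19.18440101]
black plane 11203 [617.14815759 164.21550714 115.5589814 ] [-0.27279755 -0.11694229  0.95493769] tilt 17.265884829944913 az 23.203746706333334
green [317. 387.] 34 [676.4 192.5 138.6] h 2.54
```

```bash
python3 - <<'E'
from h import *
n=np.array([-0.27780959,-0.12853461,0.95199826]); p=np.array([630.885,173.14,120.727]); w=np.array([636.7,174.2,126.7]); az=np.arctan2(-n[1],-n[0])
yv=np.array([-np.sin(az),np.cos(az),0]); xv=np.cross(yv,n)
for f in("w4","w5"):
    W=pts(np.load(f"pics/{f}.npy",allow_pickle=True).item()); r=W-w; x=r@xv;y=r@yv;h=(W-p)@n
    m=(abs(h)<5)&(abs(y)>27)&(abs(y)<42)&(x>-50)&(x<10)
    print(f,m.sum(),[np.median(h[m&(x>a)&(x<a+12)]).round(2) for a in(-50,-38,-26,-14,-2)], 'slope deg',np.degrees(np.polyfit(x[m],h[m],1)[0]).round(2))
E
```

```text
w4 3831 [np.float64(0.02), np.float64(-0.05), np.float64(-0.03), np.float64(0.02), np.float64(0.04)] slope deg 0.01
w5 6156 [np.float64(-0.01), np.float64(-0.03), np.float64(-0.01), np.float64(-0.01), np.float64(-0.04)] slope deg -0.02
```

Measured again on the same strips of the black face, the head has not moved (0.02°). The slide is flush, so I'm handing in.

```bash
python3 -c "
from cell import manip
print(manip.sign_off())"
```

```text
the job is handed in; nothing more can be done
None
```

The job is handed in at about 16 s on the robot's clock, with the arm still gripping the slide and holding it flush on the reader.

**What I did:** I lifted the cover off the dish and stood it upright on the free bench at about (440, -95). I took the slide by its grip, turned it to the reader's heading and brought its upper end down past the upper pin. Rows can't tilt the tool, so the slide pivoted between the fingers until it lay on the slope.

**Last checks:**
- **Slide:** The wrist camera puts it at 17.8° along the slope, matching the head's 17.8°, and 0.1° off across it. Its top is 4.96 mm above the seat, which is one plate thickness. It sits within about 1 mm of the window's centre.
- **Force:** The push is about 20 N against the roughly 10 N both pins need, with a 25 N grip.
- **Head:** Its face has tilted by no more than 0.02° between before and after.
- **Cover:** It was upright in the last picture.

**What disagreed or wasn't confirmed:**
- The scene camera's coarser fits varied by about 1° along the slope and 2° across. They put the slide about 2 mm further down the slope than the wrist camera did.
- One whole-face fit of the head gave 17.3°. I think dark gripper pixels threw it off, and the check on the same face strips showed no shift.
- The pins are hidden under the slide, so their being fully in is inferred from the height, tilt and force.
- I did not measure the dish and loose items again. The last picture showed no obvious change, but no picture was viewed after the final easing of the push.

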